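# Release the exposure unit and hold its lid at the balance point

### The arm

A 6-joint arm with a two-finger parallel gripper is mounted at the origin on the work surface. World frame = base frame: x ahead of the robot, y to its left, z up, the work surface at z = 0. Lengths are in m, angles in rad, forces in N, time in s.
With the tool pointing down it reaches from about 0.325 to 1 m from the base axis. Payload 5.1 kg.
Tool frame: the origin (TCP) lies at the very end of the fingers, on their centre line; the grasp point (between the pads) lies 19 mm behind it; z points along the fingers, y is the direction in which the jaws open and shut (so a half turn about z gives the same grasp; the last joint's range is limited). The gripper opens to 85 mm and grips with 20 to 120 N. Pads are 22 mm wide; open, the fingers measure 114 mm over their backs; the gripper's body (76 mm by 85 mm) begins 54 mm behind the grasp point. The pads swing forward as they close: fully open they stand 13 mm farther back than shut.
Start: joints at [1.065, 0.124, 1.65, -0, 1.367, -0.083], TCP at [0.267, 0.593, 0.231] pointing down, gripper open.
Joint ranges: [-2.61, 2.61], [-1.02, 2.33], [0.03, 2.71], [-1.35, 4.49], [0.32, 2.68], [-2.91, 2.91]. Speed limits (rad/s): [2.57, 2.57, 3.14, 3.14, 3.14, 3.14].

### API

Orientations are given as a 3x3 rotation matrix whose columns are the frame's x, y, z axes.
In Python, from station import arm, hand, camera, job gives the robot as it stands. Calls block until the motion is done:
- arm.move_pose(position, orientation): joint-space move of the TCP to a pose.
- arm.move_linear(position, rot=None, vel=0.15, f_stop=None): straight line of the TCP; rot=None keeps the orientation; vel is the mean speed in m/s. With f_stop (N) it stops when the force on the tool has changed by that much, and returns True; else False.
- arm.move_j(angles): joint-space move.
- hand.move_gripper(opening): finger opening in m; the grip force is fixed at half the most; returns when the fingers have stopped.
- arm.dwell(seconds).
- arm.inverse_kinematics(position, orientation): joint angles nearest the present ones, or None.
- arm.sense(): the state.
- camera(name): name is "scene" or "top" or "wrist"; returns a dict with "frame" (400x640x3 uint8, red, green, blue), "K" (3x3 intrinsics, pixels), "extrinsics" (4x4, takes a point from world to camera coordinates); the wrist camera has in their place "tool_from_camera" (4x4, takes a point from camera to tool coordinates, whose origin is the TCP and whose axes are the flange's). Camera axes: x right, y up, looking along -z (the intrinsics and any distortion apply to the point x, -y, -z); pixel columns grow to the right and rows downward; lengths in m; the calibration is good to about 2 mm. A picture is of the moment at which its call begins: read the wrist's pose just before it. There is no depth.
A pose or a line that the arm cannot do raises arm.PlanningError and nothing moves.
- job.hand_in(): hands the job in, once; it reports no verdict.
The state is a dict: "t": time; "joints": joint angles; "qvel": joint speeds; "effort": joint torques, N m; "tool_pos": TCP position; "tool_rot": TCP orientation; "ft_force": force on the tool from outside, world axes, zero at the start; "torque": the same for the moment, N m; "width": finger opening in m.
Only numpy, scipy, OpenCV 4.12 (cv2) and the standard library are available. Lean on these libraries where they do the work, as an engineer would, in place of code of your own. Each camera call takes 0.05 s, during which the arm holds its last target.

### The job

Shut down the exposure unit on the control box: with the lid still shut, press the round key, then the square key, then the long bar key, each fully down and released before the next. Then, so that a new stay can be fitted, take the lid by its handle bar, ease it up to its balance point, where it stands straight upright (do not let it drop, or tip over backwards onto its rests), and finish there with the gripper still holding it: do not let go. Leave the other things on the table where they are.

Things in the scene. Friction and masses are not known exactly. Their poses are not given: they have to be found in the camera images.
- unit: Exposure unit, a grey metal box fixed to the table: 240 mm wide (its y), 240 mm deep (its x, from -90 to +151 mm), 75 mm high, with a lower rear housing 66 mm high behind the hinge. Origin on the table; its x axis points from the handle side to the hinge side (horizontal), y along the hinge, z up. It may stand left or right of the control box and is turned up to 0.25 rad. Two back rests behind the hinge reach 155 mm above the table
- lid_hinge (a point): Middle of the lid's hinge axis, 85 mm above the table, at x = +80 mm of the unit; the axis runs along the unit's y
- lid_bar (a point): Centre of the lid's handle: a round steel bar 14 mm in diameter, along the unit's y, 102 mm clear between its two end arms (8 mm thick). It lies in the lid's mid plane, 212 mm from the hinge axis and 52 mm beyond the lid's free edge; free space all round it. 85 mm above the table when the lid is shut, straight above the hinge (297 mm above the table) when upright. It is fixed to the lid, so it turns in the fingers as the lid swings
- lid (a joint): Lid angle, rad: 0 shut (level), 1.571 upright = balance point, 2.05 fallen back on its rests. The lid is an aluminium frame 220 mm wide, 160 mm from hinge to free edge, 16 mm thick, 0.4 to 0.85 kg; the hinge has next to no friction, so the lid falls shut below the balance point and falls back beyond it
- panel: Control box, grey, fixed, 110 mm deep (x) by 230 mm wide (y), 50 mm high; origin on the table under its centre. Three square-cornered key modules stand in a row along its y, 70 mm apart, in any order; each is an aluminium plate 52 x 56 mm, 10 mm thick, with one black key standing 12 mm proud
- mod_round: Module with the round key; origin under its centre, 50 mm above the table; turned like the control box
- mod_square: Module with the square key; origin as above
- mod_bar: Module with the long bar key; origin as above
- round_top (a point): Centre of the top face of the round key, 28 mm in diameter, 72 mm above the table when up
- square_top (a point): Centre of the top face of the square key, 26 x 26 mm, 72 mm above the table when up
- bar_top (a point): Centre of the top face of the bar key, 14 mm (x) by 44 mm (y, along the row), 72 mm above the table when up
- key_round (a joint): Travel of the round key, m: 0 up, 0.006 fully down; springs back by itself; fully down takes about 5 N (0.6 N to start)
- key_square (a joint): Travel of the square key, the same
- key_bar (a joint): Travel of the bar key, the same
- tape: Bystander: roll of paper tape lying flat, 60 mm across, 24 mm high, in front of the control box
- jar: Bystander: closed ink jar, 56 mm across, 75 mm high, behind the control box
- can: Bystander: closed can, 66 mm across, 80 mm high, behind the exposure unit
- tub: Bystander: closed ink tub, 80 mm across, 70 mm high
- squeegee: Bystander: wooden squeegee standing on its blade, 200 mm long, 62 mm high
- spatula: Bystander: ink spatula lying flat
- mug: Bystander: white cup, 76 mm across, 90 mm high

How it is judged:
On the way, in this order (a step that is already met when the one before it is completed fails the run):
1. the round key is pressed down (at least 4 of its 6 mm), the other two keys up and the lid shut (value of joint key_round above 0.004 m and value of joint each of key_square, key_bar below 0.002 m and value of joint lid below 0.05 rad), for 0.05 s.
2. the square key is pressed down (at least 4 of its 6 mm), the other two keys up and the lid shut (value of joint key_square above 0.004 m and value of joint each of key_round, key_bar below 0.002 m and value of joint lid below 0.05 rad), for 0.05 s.
3. the long bar key is pressed down (at least 4 of its 6 mm), the other two keys up and the lid shut (value of joint key_bar above 0.004 m and value of joint each of key_round, key_square below 0.002 m and value of joint lid below 0.05 rad), for 0.05 s.
4. the lid is held in the gripper's fingers at its balance point, keys up (value of joint lid between 1.491 and 1.651 rad and velocity of joint lid between -0.1 and 0.1 rad/s and contact force between the fingers and lid above 1 N and value of joint each of key_round, key_square, key_bar below 0.002 m and contact force between lid and tape below 0.1 N and contact force between lid and jar below 0.1 N and contact force between lid and can below 0.1 N and contact force between lid and tub below 0.1 N and contact force between lid and squeegee below 0.1 N and contact force between lid and spatula below 0.1 N and contact force between lid and mug below 0.1 N), for 0.3 s.
At the end, for the whole second after the job is handed in: The lid stands within 0.08 rad of upright (joint between 1.491 and 1.651 rad), still (under 0.1 rad/s), with the gripper's fingers pressing on it with more than 1 N and no bystander touching it; all three keys are up (all of step 4); the arm keeps its last pose, push and grip.
It fails at once if two keys down at once (value of joint each of key_round, key_square above 0.003 m or value of joint each of key_round, key_bar above 0.003 m or value of joint each of key_square, key_bar above 0.003 m).
It fails at once if the lid tips over backwards (beyond 1.85 rad) (value of joint lid above 1.85 rad).
It fails at once if the lid drops or is flung (faster than 4 rad/s) (velocity of joint lid above 4 rad/s or velocity of joint lid below -4 rad/s).
It fails at once if a bystander is moved by more than 30 mm (distance of any of tape, jar, can, tub, squeegee, spatula, mug from where it was at the start of the episode above 0.03 m).
It also fails if it takes over 61 s, if anything falls off the work surface, if the arm or the gripper's body presses on something with over 40 N, if the wrist force passes 120 N, or if a joint passes its speed limit or range.

## Working session

There is one attempt and no reset: what is moved stays moved. The work goes in short steps, each a Python script; the robot and the scene stay as the last script left them, time stands still between calls to the robot, and variables do not carry over. Pictures are saved under pics/ and viewed, and the job is handed in when it is done.

```bash
ls; mkdir -p pics; python3 - <<'E'
from station import arm,camera
import cv2,numpy as np
for n in("scene","top","wrist"):
    c=camera(n); cv2.imwrite(f"pics/{n}0.png",c["frame"][:,:,::-1]); print(n,{k:np.round(v,4).tolist() for k,v in c.items() if k!="frame"})
s=arm.sense(); print(s)
E
```

```text
pics
scene {'K': [[517.7632, 0.0, 320.655], [0.0, 517.7632, 196.475], [0.0, 0.0, 1.0]], 'extrinsics': [[0.6309, 0.7757, 0.0165, -0.3503], [-0.5625, 0.4426, 0.6984, 0.2733], [0.5344, -0.4499, 0.7156, -1.9944], [0.0, 0.0, 0.0, 1.0]]}
top {'K': [[448.7585, 0.0, 318.3116], [0.0, 448.7585, 203.8792], [0.0, 0.0, 1.0]], 'extrinsics': [[-0.0426, -0.9991, 0.0056, -0.01], [0.9776, -0.0406, 0.2063, -0.5653], [-0.2059, 0.0143, 0.9785, -1.385], [0.0, 0.0, 0.0, 1.0]]}
wrist {'K': [[334.0942, 0.0, 318.4802], [0.0, 334.0942, 198.5347], [0.0, 0.0, 1.0]], 'tool_from_camera': [[0.0007, 0.9619, 0.2733, 0.0678], [1.0, -0.0008, 0.0003, -0.0], [0.0005, 0.2733, -0.9619, -0.1425], [0.0, 0.0, 0.0, 1.0]]}
{'t': 0.15, 'joints': array([ 1.06541460e+00,  1.24324397e-01,  1.65136547e+00, -4.06263227e-06,
        1.36747257e+00, -8.25878746e-02]), 'qvel': array([ 0.00151329, -0.00227917, -0.00347542, -0.00110104, -0.00228815,
        0.00065848]), 'effort': array([ 4.25176813e-04, -4.24225581e+01, -3.66012597e+01, -8.44995498e-05,
        4.63589487e-03, -1.36026392e-05]), 'tool_pos': array([0.26649396, 0.59234417, 0.23035234]), 'tool_rot': array([[-9.11946447e-01,  4.10308549e-01, -7.56517109e-04],
       [ 4.10309227e-01,  9.11945418e-01, -1.37547323e-03],
       [ 1.25533886e-04, -1.56476387e-03, -9.99998768e-01]]), 'ft_force': array([ 0.38803673,  0.05670844, -0.09315198]), 'torque': array([ 0.03811932, -0.0154858 , -0.02213651]), 'width': 0.08555703764468822}
```

View pics/scene0.png

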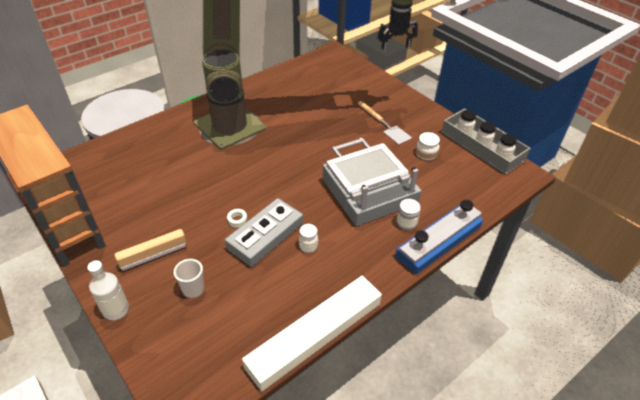

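View pics/top0.png

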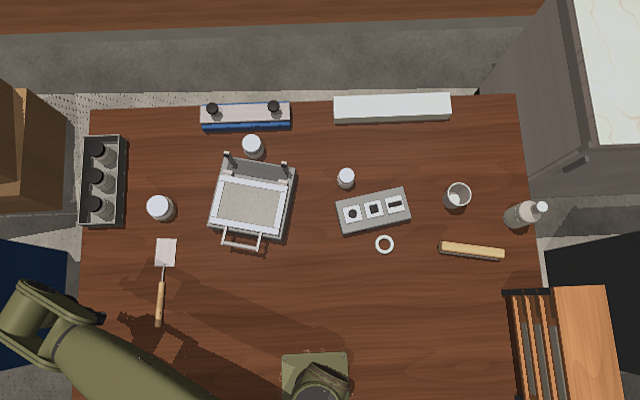

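View pics/wrist0.png

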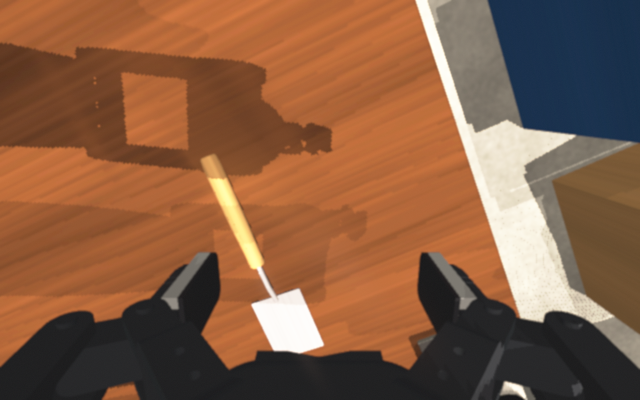

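The top view shows the unit's handle bar at about (240,247). The keys are round (352,213), square (374,209) and bar (395,204). I'll zoom in on them.

```bash
python3 - <<'E'
import cv2,numpy as np
a=cv2.imread("pics/top0.png")
c1=cv2.resize(a[140:260,195:315],None,fx=5,fy=5,interpolation=cv2.INTER_CUBIC);cv2.imwrite("pics/c1.png",c1)
c2=cv2.resize(a[180:240,325:425],None,fx=8,fy=8,interpolation=cv2.INTER_CUBIC);cv2.imwrite("pics/c2.png",c2)
b=cv2.imread("pics/scene0.png")
cv2.imwrite("pics/c3.png",cv2.resize(b[130:265,220:430],None,fx=3.8,fy=3.8,interpolation=cv2.INTER_CUBIC))
E
cat > h.py <<'E'
import numpy as np,cv2
from station import arm,hand,camera,job
def ray(K,E,uv):
    d=np.linalg.inv(K)@np.array([uv[0],uv[1],1.]); d=np.array([d[0],-d[1],-d[2]])
    R=E[:3,:3]; return -R.T@E[:3,3], R.T@d
def onz(c,uv,z):
    o,d=ray(c["K"],c["extrinsics"],uv); return o+d*(z-o[2])/d[2]
def proj(c,P):
    E=c["extrinsics"]; P=np.atleast_2d(P); q=P@E[:3,:3].T+E[:3,3]; q=q*[1,-1,-1]; q=q@c["K"].T; return q[:,:2]/q[:,2:]
def wristcam():
    s=arm.sense(); c=dict(camera("wrist")); T=np.eye(4);T[:3,:3]=s["tool_rot"];T[:3,3]=s["tool_pos"]
    c["extrinsics"]=np.linalg.inv(T@c["tool_from_camera"]); return c
E
```

```text
(no output)
```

View pics/c1.png

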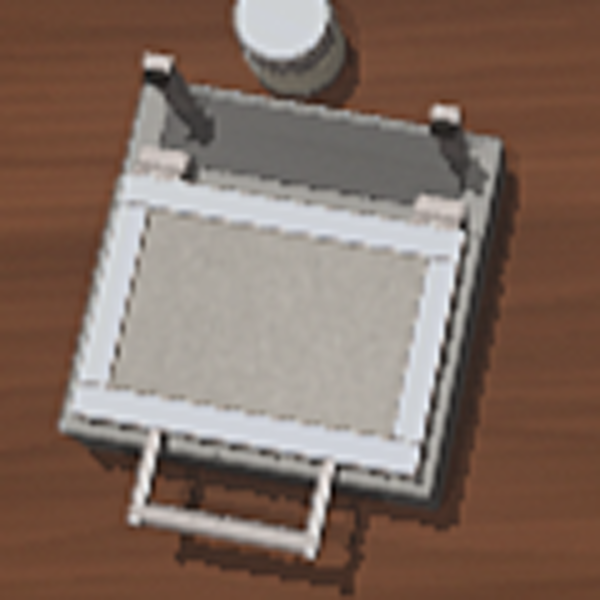

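View pics/c2.png

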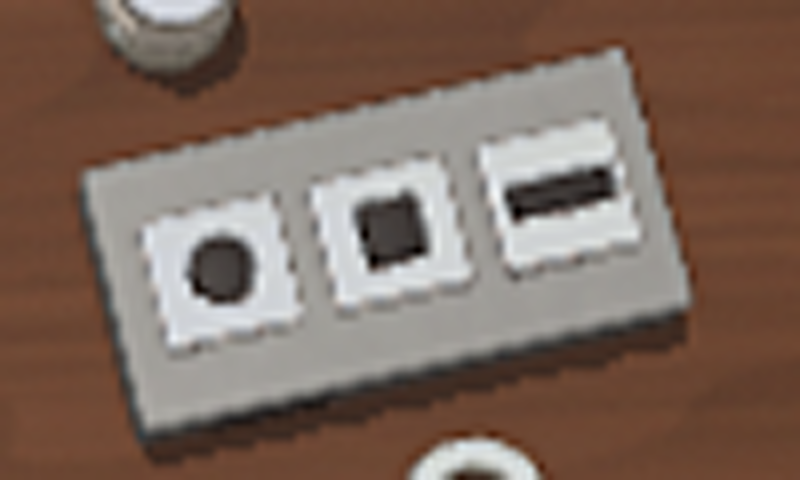

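View pics/c3.png

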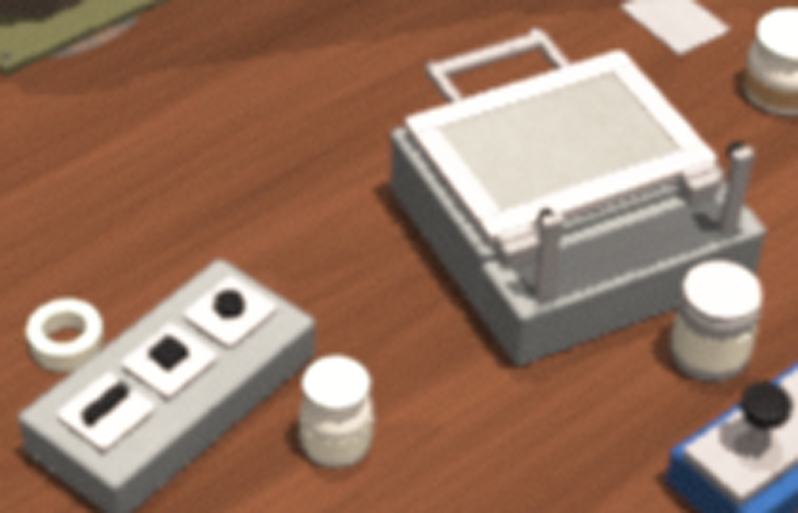

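```bash
cat > fit.py <<'E'
from h import *
from scipy.optimize import least_squares
T=dict(camera("top"));S=dict(camera("scene"))
u=lambda p,f,o:(np.array(p,float)+.5)/f-.5+o
t1=lambda p:u(p,5,(195,140)); t2=lambda p:u(p,8,(325,180)); s3=lambda p:u(p,3.8,(220,130))
def W(v,P):
    c,s=np.cos(v[2]),np.sin(v[2]);P=np.array(P,float);return np.c_[v[0]+c*P[:,0]-s*P[:,1],v[1]+s*P[:,0]+c*P[:,1],P[:,2]]
lid=[(-132,59,85),(-132,-59,85),(-80,110,93),(-80,-110,93),(80,110,93),(80,-110,93)]
lid=np.array(lid)/1e3
lt=t1([(133,520),(311,550),(72,410),(416,473),(122,178),(463,235)])
ls=s3([(545,38),(434,70),(617,55),(408,122),(717,160),(498,238)])
keys=np.array([(0,70,72),(0,0,72),(0,-70,72)])/1e3
kt=t2([(221,268),(392,229),(560,193)]); ks=s3([(230,303),(168,352),(106,404)])
for name,P,a,b,x0 in(("unit",lid,lt,ls,(.65,.15,-.2)),("panel",keys,kt,ks,(.6,-.1,.2))):
    for nm,use in(("top",[(T,a)]),("scene",[(S,b)]),("both",[(T,a),(S,b)])):
        f=lambda v:np.concatenate([(proj(c,W(v,P))-m).ravel() for c,m in use])
        r=least_squares(f,x0,loss="soft_l1"); print(name,nm,r.x.round(4),np.round(f(r.x),1))
    print(W(r.x,P).round(4))
for k in kt: print(onz(T,k,.072).round(4))
E
python3 fit.py
```

```text
unit top [ 0.5642  0.1872 -0.2159] [-0.2 -0.7  1.6 -0.1 -1.   1.8 -0.2  1.3  0.2 -0.8  0.  -0.5]
unit scene [ 0.5706  0.1849 -0.2172] [-0.1  0.6 -0.8  1.6  1.4 -1.1 -0.2 -0.3  0.7 -0.3 -0.5 -0.1]
unit both [ 0.5669  0.187  -0.2175] [-0.2 -1.6  1.5 -0.9 -0.9  0.8 -0.2  0.5  0.4 -1.6  0.1 -1.3 -0.4 -0.2
 -1.   0.8  1.1 -1.9 -0.4 -1.2  0.3 -1.2 -0.9 -1. ]
[[0.4507 0.2731 0.085 ]
 [0.4253 0.1579 0.085 ]
 [0.5125 0.3117 0.093 ]
 [0.465  0.0968 0.093 ]
 [0.6687 0.2771 0.093 ]
 [0.6212 0.0623 0.093 ]]
panel top [ 0.54   -0.2084  0.1792] [-0.1 -0.  -0.1  0.1  0.2 -0.1]
panel scene [ 0.5459 -0.2129  0.1933] [-0.1 -0.   0.3  0.  -0.1 -0. ]
panel both [ 0.5418 -0.2099  0.1867] [ 0.4 -0.5  0.3 -0.5  0.6 -0.8 -0.  -1.1  0.3 -1.2 -0.2 -1.4]
[[ 0.5288 -0.1411  0.072 ]
 [ 0.5418 -0.2099  0.072 ]
 [ 0.5548 -0.2787  0.072 ]]
[ 0.5274 -0.1398  0.072 ]
[ 0.5403 -0.2087  0.072 ]
[ 0.5522 -0.2767  0.072 ]
```

```bash
cat >> h.py <<'E'
def down(yaw): # tool y axis at world angle yaw, z down
    y=np.array([np.cos(yaw),np.sin(yaw),0]);z=np.array([0,0,-1.]);return np.c_[np.cross(y,z),y,z]
E
python3 - <<'E'
from h import *
s=arm.sense();print(s["t"])
u=-.2175
for n,p,yaws in(("bar",(.438,.2155,.07),(u,u+np.pi)),("up",(.645,.17,.28),(u,u+np.pi)),("key",(.5403,-.2087,.07),(.1867,.1867+np.pi,.1867+np.pi/2,.1867-np.pi/2))):
    for y in yaws:
        q=arm.inverse_kinematics(p,down(y));print(n,round(y,2),None if q is None else np.round(q,2),down(y)[:,0].round(2))
E
```

```text
0.25
bar -0.22 [ 0.35 -0.08  2.14 -0.    1.08  0.56] [0.22 0.98 0.  ]
bar 2.92 [ 0.35 -0.08  2.14 -0.    1.08 -2.58] [-0.22 -0.98 -0.  ]
up -0.22 [ 0.18  0.14  1.56 -0.    1.45  0.39] [0.22 0.98 0.  ]
up 2.92 [ 0.18  0.14  1.56 -0.    1.45 -2.75] [-0.22 -0.98 -0.  ]
key 0.19 [-0.46  0.12  1.94 -0.    1.08 -0.65] [-0.19  0.98  0.  ]
key 3.33 [-0.46  0.12  1.94 -0.    1.08  2.49] [ 0.19 -0.98  0.  ]
key 1.76 [-0.46  0.12  1.94 -0.    1.08 -2.22] [-0.98 -0.19 -0.  ]
key -1.38 [-0.46  0.12  1.94 -0.    1.08  0.92] [0.98 0.19 0.  ]
```

```bash
python3 - <<'E'
from h import *
import pickle
u=-.2175;R=down(u)
p=np.array([.438,.2155,.22])-R[:,0]*.05
arm.move_pose(p,R); c=wristcam(); cv2.imwrite("pics/w1.png",c["frame"][:,:,::-1]); pickle.dump(c,open("w1.pkl","wb"));print(arm.sense()["t"])
R=down(.1867);p=np.array([.541,-.209,.22])-R[:,0]*.05
arm.move_pose(p,R);hand.move_gripper(0); c=wristcam(); cv2.imwrite("pics/w2.png",c["frame"][:,:,::-1]); pickle.dump(c,open("w2.pkl","wb"));s=arm.sense();print(s["t"],s["tool_pos"],s["width"])
E
```

```text
1.9667
4.4083 [ 0.5502734  -0.25818119  0.219994  ] -8.308990032468684e-05
```

View pics/w1.png

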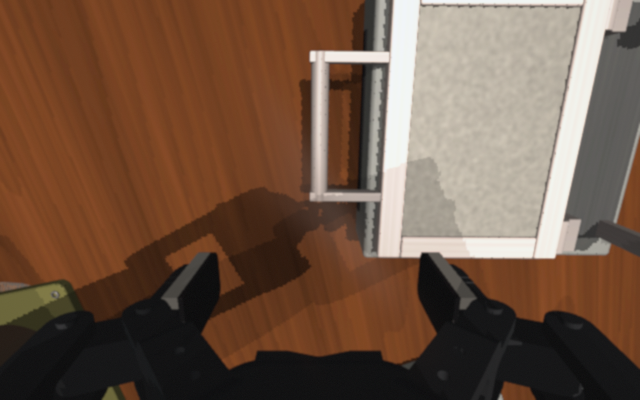

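View pics/w2.png

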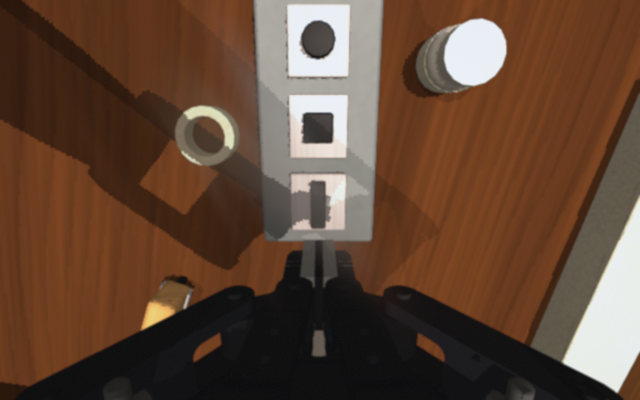

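The wrist views show the lid bar from (320,57) to (319,197), and the key tops at round (318,38), square (318,127) and bar (318,203).

```bash
cat > fit2.py <<'E'
from h import *
import pickle
w1=pickle.load(open("w1.pkl","rb"));w2=pickle.load(open("w2.pkl","rb"))
for p in((318,38),(318,127),(318,203)):print("key",onz(w2,p,.072).round(4))
a,b=onz(w1,(320,57),.085),onz(w1,(319,197),.085);print("bar ends",a.round(4),b.round(4),np.linalg.norm(a-b),"mid",(a+b)/2,"yaw",np.arctan2(*(a-b)[[0,1]])*-1)
# lid front top edge & rear edge
a,b=onz(w1,(388,60),.093),onz(w1,(378,256),.093);print("front edge",a,b,"yaw",-np.arctan2(*(a-b)[[0,1]]))
from fit import W
print(proj(w1,W((.5669,.187,-.2175),[(-.132,.055,.085),(-.132,-.055,.085),(-.08,-.11,.093),(.08,-.11,.093)])).round(1))
E
python3 fit2.py|grep -v -e unit -e panel
```

```text
key [ 0.529  -0.1416  0.072 ]
key [ 0.5419 -0.2098  0.072 ]
key [ 0.5544 -0.2762  0.072 ]
bar ends [0.4521 0.2678 0.085 ] [0.4274 0.1584 0.085 ] 0.11210825722235511 mid [0.43974261 0.21310817 0.085     ] yaw -0.22203196041983245
front edge [0.50126793 0.25385871 0.093     ] [0.46717606 0.09667066 0.093     ] yaw -0.2135780209172095
 -1.   0.8  1.1 -1.9 -0.4 -1.2  0.3 -1.2 -0.9 -1. ]
[[0.4507 0.2731 0.085 ]
 [0.4253 0.1579 0.085 ]
 [0.5125 0.3117 0.093 ]
 [0.465  0.0968 0.093 ]
 [0.6687 0.2771 0.093 ]
 [0.6212 0.0623 0.093 ]]
[[ 0.5288 -0.1411  0.072 ]
 [ 0.5418 -0.2099  0.072 ]
 [ 0.5548 -0.2787  0.072 ]]
[ 0.5274 -0.1398  0.072 ]
[ 0.5403 -0.2087  0.072 ]
[ 0.5522 -0.2767  0.072 ]
[[316.8  55.7]
 [316.7 193.6]
 [375.6 256.3]
 [556.8 256.6]]
```

```bash
python3 - <<'E'
from h import *
R=down(.1867)
for n,p in(("round",(.529,-.141)),("square",(.542,-.2097)),("bar",(.5547,-.2778))):
    p=np.array([*p,.09])
    arm.move_linear(p,R,vel=.12)
    f0=arm.sense()["ft_force"]
    r=arm.move_linear([p[0],p[1],.0635],vel=.02,f_stop=9)
    arm.dwell(.2)
    s=arm.sense();print(n,r,s["tool_pos"].round(4),(s["ft_force"]-f0).round(2),round(s["t"],2))
    if n=="bar":
        c=camera("scene");cv2.imwrite("pics/s1.png",c["frame"][120:280,200:360,::-1].repeat(3,0).repeat(3,1))
    arm.move_linear(p,vel=.06); arm.dwell(.2)
    s=arm.sense();print((s["ft_force"]-f0).round(2))
arm.move_linear(p+[0,0,.13],vel=.15)
c=wristcam();cv2.imwrite("pics/w3.png",c["frame"][:,:,::-1]);print(arm.sense()["t"])
E
```

```text
round True [ 0.5289 -0.1409  0.066 ] [-0.78  0.3   4.8 ] 7.47
[0.22 0.2  0.46]
square True [ 0.5419 -0.2097  0.0661] [-0.66  0.08  4.28] 10.31
[ 0.87 -0.52 -0.92]
bar True [ 0.5546 -0.2778  0.0661] [-1.68  0.75  5.79] 13.14
[-1.13  0.89  0.67]
15.025
```

View pics/s1.png

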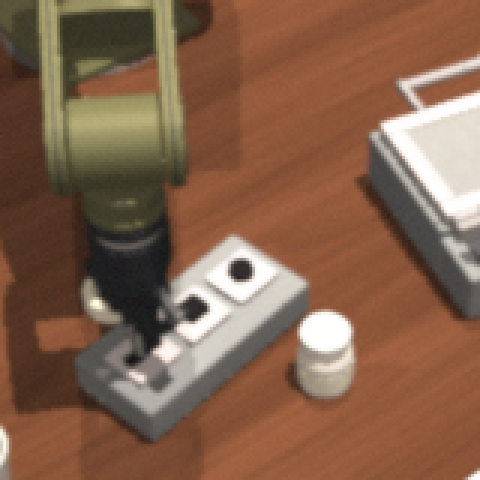

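All three keys went to the bottom, with the tip at 66 mm each time, and released again. Next is the bar approach and grasp.

```bash
python3 - <<'E'
from h import *
R=down(-.2175)
arm.move_pose([.4395,.2145,.2],R); hand.move_gripper(.045)
f0=arm.sense()["ft_force"]
print(arm.move_linear([.4395,.2145,.067],vel=.1,f_stop=8))
print(hand.move_gripper(0))
s=arm.sense();print(s["t"],s["tool_pos"],s["width"],(s["ft_force"]-f0).round(2))
c=camera("scene");cv2.imwrite("pics/s2.png",c["frame"][100:240,280:460,::-1].repeat(4,0).repeat(4,1))
c=wristcam();cv2.imwrite("pics/w4.png",c["frame"][:,:,::-1])
E
```

```text
False
False
19.2417 [0.43839124 0.21493532 0.06762306] 0.011730900675498883 [-5.57  0.1   6.66]
```

View pics/s2.png

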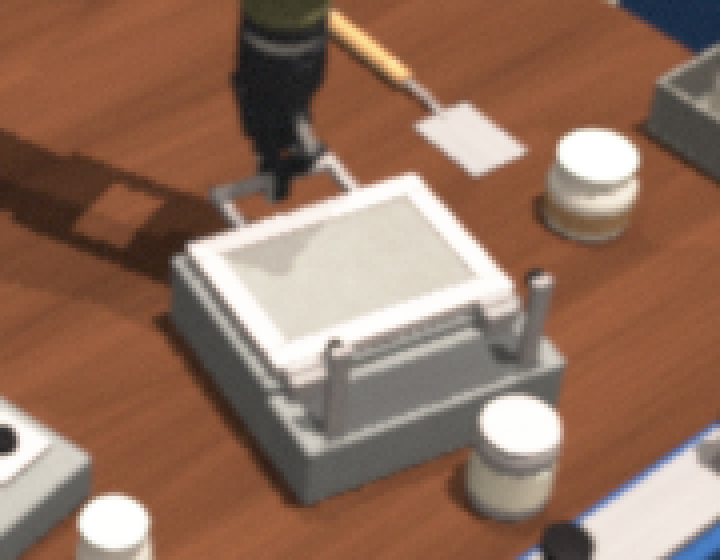

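View pics/w4.png

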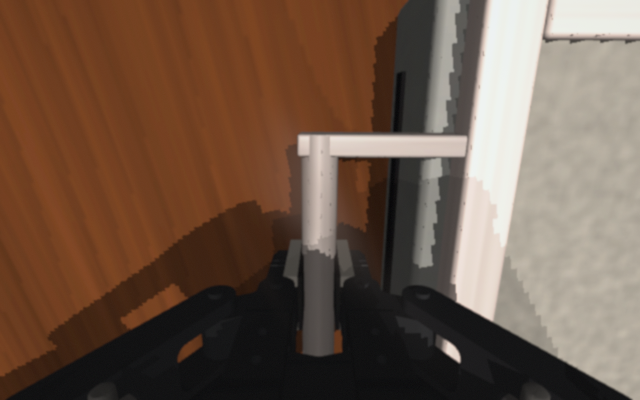

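The bar is held centrally between the pads, and the arm was deflected about 1 mm. I'll swing the lid along the arc in short chords and watch the force.

```bash
python3 - <<'E'
from h import *
ux=np.array([np.cos(-.2175),np.sin(-.2175),0]);ez=np.array([0,0,1.])
b0=np.array([.4383,.2147,.085]);H=b0+.212*ux
for th in np.linspace(0,np.pi/4,8)[1:]:
    b=H+.212*(-np.cos(th)*ux+np.sin(th)*ez)
    r=arm.move_linear(b-[0,0,.018],vel=.08,f_stop=35)
    s=arm.sense();f=s["ft_force"];print(round(th,2),r,(s["tool_pos"]-b+[0,0,.018]).round(4),"fx,fy,fz",round(f@ux,1),f.round(1),round(s["width"],4),round(s["t"],2))
    if r: break
c=camera("scene");cv2.imwrite("pics/s3.png",c["frame"][60:240,260:460,::-1].repeat(3,0).repeat(3,1))
E
```

```text
0.11 False [-0.0001  0.0002 -0.0002] fx,fy,fz 0.3 [ 1.   3.1 -3.9] 0.0118 19.79
0.22 False [-0.0004  0.0003 -0.0002] fx,fy,fz -3.8 [-2.7  5.2 -1.8] 0.0118 20.24
0.34 False [-0.0009  0.0004 -0.0003] fx,fy,fz -6.1 [-5.2  5.   0.8] 0.0118 20.69
0.45 False [-0.0019  0.0004 -0.0008] fx,fy,fz -8.3 [-7.6  4.2  0.4] 0.012 21.14
0.56 False [-0.0026  0.0006 -0.0004] fx,fy,fz -11.0 [-10.3   4.2   3.3] 0.0116 21.59
0.67 False [-0.0032  0.0006  0.0004] fx,fy,fz -16.9 [-16.4   4.1   8.3] 0.0117 22.04
0.79 False [-0.0028  0.0005  0.0026] fx,fy,fz -19.2 [-19.1   2.6  14.8] 0.0116 22.49
```

View pics/s3.png

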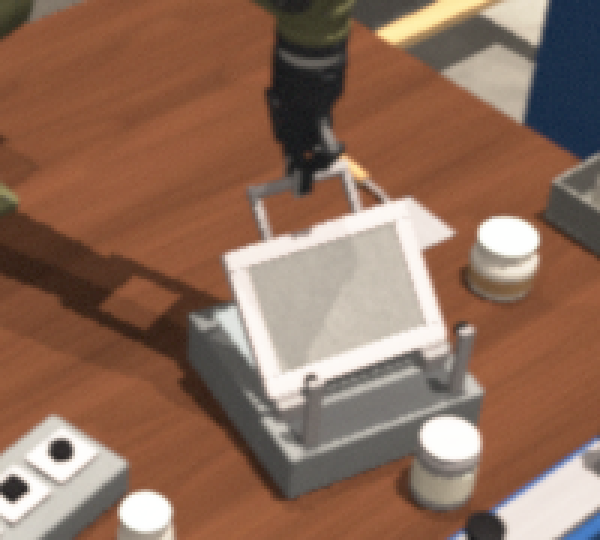

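The bar is turning in the fingers. The fx/fz pattern is sliding friction, and the x position suggests the lid lags slightly with the bar a few mm low in the pads. I'll ride 5 mm lower for the rest of the swing and track this.

```bash
python3 - <<'E'
from h import *
ux=np.array([np.cos(-.2175),np.sin(-.2175),0]);ez=np.array([0,0,1.])
b0=np.array([.4383,.2147,.085]);H=b0+.212*ux
for th in np.linspace(np.pi/4,np.pi*.4,7)[1:]:
    b=H+.212*(-np.cos(th)*ux+np.sin(th)*ez); t=b-[0,0,.0235]
    r=arm.move_linear(t,vel=.07,f_stop=35)
    s=arm.sense();f=s["ft_force"];x=(s["tool_pos"]-H)@ux;tt=np.arccos(-x/.212)
    print(round(th,2),r,(s["tool_pos"]-t).round(4),"fx",round(f@ux,1),f.round(1),"th_est",tt.round(3),"bar-tip",(.085+.212*np.sin(tt)-s["tool_pos"][2]).round(4),round(s["t"],2))
    if r: break
c=camera("scene");cv2.imwrite("pics/s4.png",c["frame"][60:240,260:460,::-1].repeat(3,0).repeat(3,1))
c=wristcam();cv2.imwrite("pics/w5.png",c["frame"][:,:,::-1])
E
```

```text
0.86 False [-0.0034  0.0008  0.0069] fx -30.3 [-31.    0.1  31. ] th_est 0.842 bar-tip 0.0136 22.88
0.94 False [-0.0014  0.0001  0.0083] fx -24.2 [-25.4  -3.   30.6] th_est 0.934 bar-tip 0.0142 23.27
1.02 False [ 0.0002 -0.0002  0.0089] fx -17.8 [-18.9  -2.7  30.1] th_est 1.022 bar-tip 0.0148 23.67
1.1 False [ 0.0012 -0.0007  0.0089] fx -13.9 [-14.9  -3.   26.7] th_est 1.107 bar-tip 0.0153 24.06
1.18 False [ 0.0007 -0.0007  0.0086] fx -13.7 [-14.9  -3.9  27.3] th_est 1.182 bar-tip 0.0152 24.45
1.26 False [ 0.0015 -0.0009  0.0083] fx -9.6 [-10.7  -3.9  23.3] th_est 1.265 bar-tip 0.0157 24.84
```

View pics/s4.png

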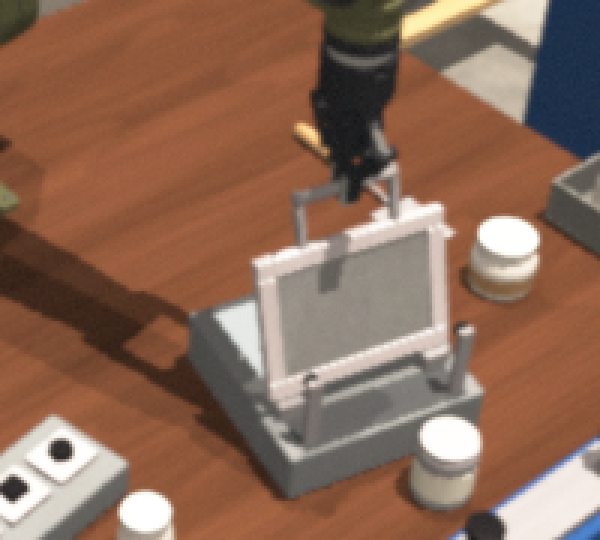

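View pics/w5.png

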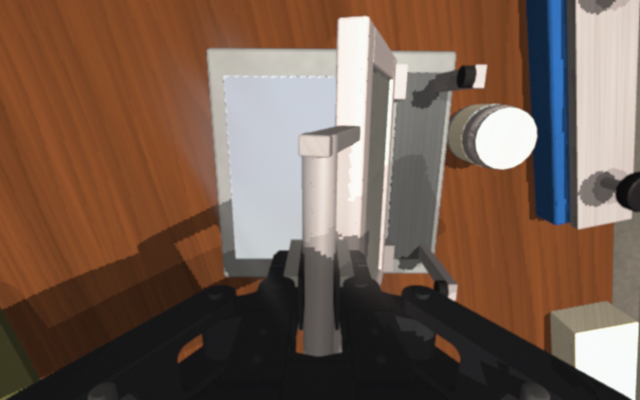

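The lid is at about 1.26 rad with the grip secure. I'll continue to upright and ease the vertical preload off.

```bash
python3 - <<'E'
from h import *
ux=np.array([np.cos(-.2175),np.sin(-.2175),0]);ez=np.array([0,0,1.])
b0=np.array([.4383,.2147,.085]);H=b0+.212*ux
for th,o in zip(np.linspace(np.pi*.4,np.pi/2,6)[1:],(.021,.019,.018,.017,.0165)):
    b=H+.212*(-np.cos(th)*ux+np.sin(th)*ez); t=b-[0,0,o]
    r=arm.move_linear(t,vel=.05,f_stop=35)
    s=arm.sense();f=s["ft_force"];x=(s["tool_pos"]-H)@ux;tt=np.arccos(-x/.212)
    print(round(th,2),r,(s["tool_pos"]-t).round(4),"fx",round(f@ux,1),f.round(1),"th_est",tt.round(3),"bar-tip",(.085+.212*np.sin(tt)-s["tool_pos"][2]).round(4),round(s["t"],2))
    if r: break
arm.dwell(.3)
s=arm.sense();print(s["ft_force"],s["width"],s["tool_pos"])
c=camera("scene");cv2.imwrite("pics/s5.png",c["frame"][60:240,260:460,::-1].repeat(3,0).repeat(3,1));cv2.imwrite("pics/s5f.png",c["frame"][:,:,::-1])
c=camera("top");cv2.imwrite("pics/t5.png",c["frame"][:,:,::-1])
c=wristcam();cv2.imwrite("pics/w6.png",c["frame"][:,:,::-1])
import pickle;pickle.dump(c,open("w6.pkl","wb"))
E
```

```text
1.32 False [ 0.0014 -0.0011  0.0052] fx -5.3 [-6.  -2.6 14.5] th_est 1.327 bar-tip 0.0162 25.38
1.38 False [ 0.0013 -0.0012  0.0026] fx -2.3 [-2.9 -2.   9.2] th_est 1.39 bar-tip 0.0167 25.8
1.45 False [ 0.0003 -0.001   0.0015] fx -3.6 [-4.  -1.4  6.7] th_est 1.447 bar-tip 0.0166 26.22
1.51 False [ 0.0005 -0.0011  0.0009] fx -2.8 [-3.4 -2.4  5.8] th_est 1.511 bar-tip 0.0161 26.63
1.57 False [ 0.0003 -0.0009 -0.0001] fx -1.9 [-3.  -4.6  4.6] th_est 1.573 bar-tip 0.0166 27.05
[-2.86964791 -4.84726868  3.75332639] 0.01211881718248379 [0.64529151 0.16808837 0.28036376]
```

View pics/s5.png

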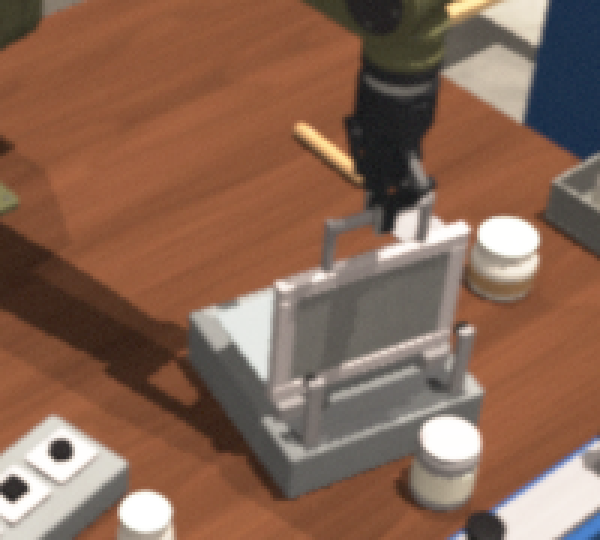

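View pics/w6.png

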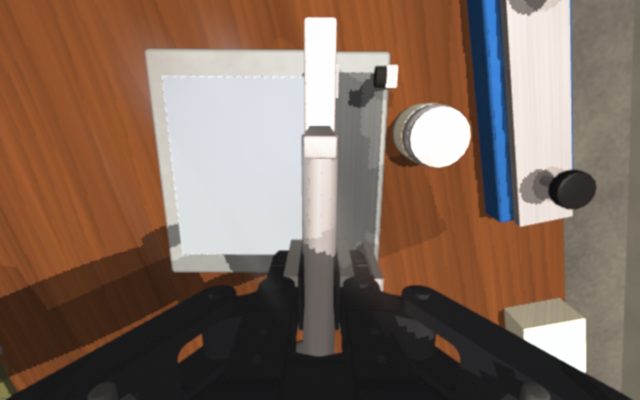

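View pics/t5.png

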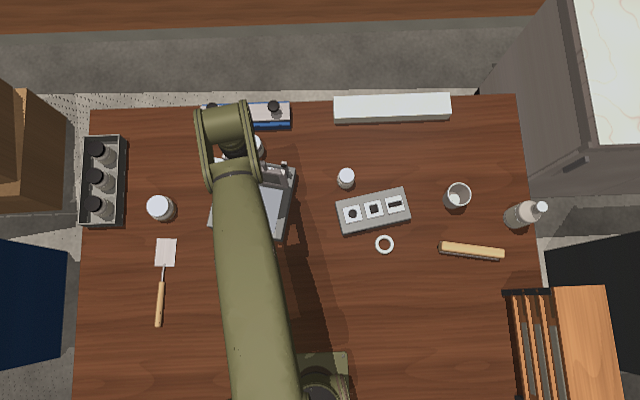

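The wrist view shows the lid edge-on directly under the bar: the frame is centred at column 320 and the bar arm at 319, with neither lid face visible. That means it is upright. No bystander has moved, so I'm handing in with the grip held.

```bash
python3 - <<'E'
from h import *
arm.dwell(.5); s=arm.sense(); print(s["t"],s["tool_pos"],s["width"],s["ft_force"].round(1),np.abs(s["qvel"]).max())
print(job.hand_in())
E
```

```text
28.0 [0.64524633 0.16809425 0.28035853] 0.01175365589245897 [-2.2 -4.6  3.8] 0.0013159435773983643
the job is handed in; nothing more can be done
None
```

I pressed the round, square and bar keys in that order with the lid shut. Then I gripped the lid's handle bar, swung the lid up to upright, and handed in at t = 28 s with the gripper still holding it.

**Keys:** the fingertip stopped at 66 mm on all three, which is the full 6 mm of travel. The contact force fell to near zero after each release.

**Lid angle:** my last estimate is about 1.57 rad, worked out from the gripper position and the estimated hinge position. The wrist picture agrees, showing the lid edge-on directly under the bar.

**Hold:** the arm was still, the fingers were closed on the bar, and the wrist force was only a few newtons. The finger width read 11.8 mm on the 14 mm bar throughout; I took that as a reading offset, because the pictures show the bar centred in the pads.

**Bystanders:** in the last top picture the visible ones are where they started. The arm partly hid the can in that view, but the scene picture shows it unmoved.

**What disagreed:** halfway up, the bar slid about 5 mm down in the fingers, and the force reached about 44 N at the wrist. I lowered the path by 5 mm and the force eased off by the time the lid was upright. The top and scene cameras also disagreed by up to 6 mm on where things were, so I used their combined fit, which agreed with the wrist camera to within about 3 mm.

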